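Sound a manifold port with a depth rod and copy its exposed length

TASK

Take the long depth rod from its holder and slide it, thin end first, into the open port of the cooling manifold, on past the sprung detent and against the drag inside, until it is pressed gently but surely home on the solid bottom of the bore (never with 20 N, its floor is thin), and leave it standing there. Then pull up the stem of the comparison gauge until its top is level with the top of the rod, so that the gauge shows the rod's exposed length. Let go of everything and leave the other things where they lie.

Things in the scene. Friction and masses are not known exactly. Their poses are not given: they have to be found in the camera images.
- manifold: Aluminium cooling manifold, fixed: a block 60 mm (its x) by 170 mm (its y) by 80 mm high. Origin at the centre of its underside, z up. On its top, in a row along y: the open port at y = -45 mm and two brass caps (30 mm across, 14 mm high) at +15 and +60 mm. Clamp feet and two brass outlets low at its sides. The rod's end must never press on any part of it with 20 N.
- port (a point): Centre of the mouth of the open port in the manifold's top face, 80 mm above the bench. Round blind vertical bore 13.5 mm in diameter, rim chamfered 2 mm, ringed in dark steel. How deep its solid bottom lies differs each time, 40 to 65 mm, and no pose gives it. On the bottom is a light sprung disc that yields 2 mm under 1 N; then the bottom is rigid and the push rises fast.
- detent (a point): Point on the bore's axis 18 mm below the mouth, where two sprung balls narrow the bore to about 9 mm. The rod's thin end passes freely; its cone meets the balls when the rod's end is about 26 mm deep, and a push of some 3 to 12 N takes it through by 32 mm: that is not the bottom. From there on the balls drag on the shank with 2 to 6 N, so the rod does not sink by itself and stays where it is left.
- rod_head (a point): Centre of the round aluminium head (26 mm in diameter, 25 mm high: grip here) of the depth rod (steel), 120 mm long, 110 to 180 g, loose, upright in one of the holder's pockets. Below the head are a 12 mm shank with rings every 5 mm and a thin end 8 mm in diameter and 8 mm long. z points up along the rod. Lift it straight up by 40 mm or more to clear the pocket.
- rod_top (a point): Centre of the flat top of the depth rod, 12.5 mm above the centre of its head. Standing on the bottom of the bore it is 55 to 80 mm above the port's mouth: that is the exposed length.
- rod_end (a point): The lower end of the depth rod, on its axis, 107.5 mm below the centre of its head.
- rod_tip: The thin end piece of the depth rod, part of it. Origin on the axis at its lower end.
- holder: Black plastic rod holder, fixed, 50 mm (its x) by 130 mm (its y) by 45 mm high. Origin at the centre of its underside. Two pockets, 14 mm in diameter and 35 mm deep, in its top at y = -35 and +35 mm; the depth rod stands in one, the short pin gauge in the other; which in which differs.
- gauge: Comparison gauge, fixed: a round foot 80 mm in diameter with an upright aluminium sleeve 22 mm in diameter whose top edge is 80 mm above the bench, as high as the manifold's top face. Origin at the centre of its underside.
- stem (a joint): How far the stem of the gauge is pulled up, m, 0 (down) to 0.062. The stem's top is then 26 mm + this above the sleeve's top edge. It slides straight up and down with a friction of about 5 N and stays where it is left.
- stem_head (a point): Centre of the stem's round head, 26 mm in diameter and 25 mm high, the place to grip it from above; it starts 8 to 18 mm above its lowest place.
- stem_top (a point): Centre of the flat top of the stem, 12.5 mm above the centre of its head. z is up.
- short_pin: Short steel pin gauge, 70 mm long with a flat disc head 32 mm in diameter and 10 mm thick, loose, in the holder's other pocket. Not needed. Origin at its lower end.
- memory0: Memory module, green board 133 x 31 x 4 mm, lying loose. Not needed. Origin under its centre.
- memory1: Another memory module, the same.
- memory2: Another memory module, the same.
- fan: Beige square fan, 120 x 120 x 25 mm, lying loose. Not needed. Origin under its centre.
- heatsink: Finned heat sink 50 x 100 x 95 mm with a copper foot, standing loose. Not needed. Origin under its centre.
- screwdriver: Screwdriver lying loose on the bench, along its x. Not needed.
Mind the look-alikes: they are no part of the job. Of the things that look like the gauge, the largest one is meant. There is more than one size of the part that bears rod_head; the job needs the smaller.

How it is judged:
By the outcome, as a careful person would: the job done as asked, in the order asked, and still so for the second after the job is handed in, with the robot touching nothing.
It also fails if it takes over 61 s, if anything falls off the work surface, if the arm or the gripper's body presses on something with over 40 N, if the wrist force passes 120 N, or if a joint passes its speed limit or range.

ROBOT

A 7-joint arm with a two-finger parallel gripper is mounted at the origin on the work surface. World frame = base frame: x ahead of the robot, y to its left, z up, the work surface at z = 0. Lengths are in m, angles in rad, forces in N, time in s.
With the tool pointing down it reaches from about 0.4 to 0.9 m from the base axis. Payload 5.5 kg.
Tool frame: the origin (TCP) lies on the centre line of the jaws, within the pads' length; the fingertips stand env.tip_extent ahead of it and the grasp point (between the pads) lies 2 mm behind it (env.tip_extent is the distance from the TCP to the fingertips, in m); z points along the fingers, y is the line along which they close (so a half turn about z gives the same grasp; the last joint's range is limited). The gripper opens to 92 mm and grips with 3 to 60 N. Pads are 19 mm wide; open, the fingers measure 130 mm over their backs; the gripper's body (75 mm by 190 mm) begins 47 mm behind the grasp point.
Start: joints at [1.376, 0.501, -0.427, 1.55, 0.221, 1.138, -0.21], TCP at [0.287, -0.583, 0.244] pointing down, gripper open.
Joint ranges: [-2.88, 2.88], [-0.31, 2.03], [-1.54, 1.56], [0.2, 2.42], [-1.41, 4.55], [0.19, 2.02], [-2.57, 2.57]. Speed limits (rad/s): [2.57, 2.57, 3.14, 3.14, 3.14, 3.14, 3.14].

INTERFACE

Orientations are given as a unit quaternion [w, x, y, z].
In Python, from cell import env gives the robot as it stands.
- The arm moves only by the tool carry_out, never from a script. Its argument "moves" is a list of rows, each a list of 3 entries, a list of its own where there are three numbers: the finger opening in m, from 0 to 0.0918, then the shift along the world's x, y, z in m, then the turn about the world's z in degrees. In form: [[hand, [tx, ty, tz], roll], ...]. A call has 1 to 20 rows; each row shifts and turns the commanded pose from where the row before left it; what a row does not reach is not made up. A row lasts 1/10 s, in which the tool goes at most 50 mm and 8.59 degrees, less where a joint would pass 70% of its speed; a pose out of reach is approached as far as the arm can. A call with a gripper value outside its range is refused whole. The fingers move at their own pace and stop on an object; the grip force is fixed at half the most. Time passes only in rows, so rows that do not move let the fingers close. It gives the time, the measured TCP pose, the force and the opening at its end, in the units of the state.
- env.get_obs(): the state, without advancing time (a new reading comes with each control period).
- env.get_image(name): name is "side" or "top"; returns a dict with "pixels" (420x560x3 uint8, blue, green, red), "fx", "fy", "cx", "cy" (pixels), "k1" (the pictures are not rectified: a ray, as slopes to the right and down, at radius r is drawn at 1 + k1 r^2 times it, then the intrinsics apply), "xyz" and "rotation" of the camera in the world. Camera axes: x right, y down, z forward; pixel columns grow to the right and rows downward; lengths in m; the calibration is good to about 2 mm. A picture is of the moment at which its call begins. There is no depth.
- env.job_done(): hands the job in, once; it reports no verdict.
Trained networks look in the newest picture that a camera, given by its name, has taken for a name from the list of things; names that differ only in an ending like _2 or _b are one class to them, and where a whole thing is asked for, a point or a joint stands for the part that bears it (a point fixed in the world has none). Each returns a list of dicts, best first, with "score" (0 to 1); they miss things now and then, are a little off and sometimes report something else, mostly with a low value. They report only what shows in the picture. A call takes as long as a camera call. They do not tell look-alikes from the thing itself.
- env.find_in(camera, name): "position" ([x, y, z] in m, in world coordinates, good to about 4 mm: the middle of the surface that is visible of it).
- env.spot_point(camera, name): "position" ([x, y, z] in m, in world coordinates, good to about 4 mm: a listed point, or the origin of a listed thing).
The state is a dict: "clock": time; "joint_pos": joint angles; "dq": joint speeds; "joint_efforts": joint torques, N m; "eef_pos": TCP position; "ee_rot": TCP orientation; "wrist_force": force on the tool from outside, world axes, zero at the start; "torque": the same for the moment, N m; "width": opening from 0.0 (shut) to 1.0 (fully open).
Only numpy, scipy, OpenCV 4.12 (cv2) and the standard library are available. Lean on these libraries where they do the work, as an engineer would, in place of code of your own. Each camera call takes 0.05 s, during which the arm holds its last target. There are 200 camera calls.

## Working session

There is one attempt and no reset: what is moved stays moved. The work goes in short steps, Python scripts to look and compute and a tool call to move; the robot and the scene stay as the last step left them, time stands still between calls to the robot, and variables do not carry over. Pictures are saved under pics/ and viewed, on a budget of 10 in all, crops included, one or two more only if the job needs it, and the job is handed in when it is done.

Besides the shell and the picture viewer there is one more tool, called after "Request:" as a command line: name --argument value ..., lists and objects as JSON in quotes. carry_out: Moves the arm, as the interface text tells. Its arguments: {"type":"object","properties":{"moves":{"type":"array"}},"required":["moves"]}

```bash
mkdir -p pics; ls; cat > h.py <<'E'
from cell import env
import cv2, numpy as np
def proj(im,p):
    R=np.array(im["rotation"]); R=R if R.shape==(3,3) else None
    c=R.T@(np.array(p)-np.array(im["xyz"])); s=c[:2]/c[2]; s=s*(1+im["k1"]*(s@s))
    return np.array([im["fx"]*s[0]+im["cx"],im["fy"]*s[1]+im["cy"]])
def ray(im,u,v):
    d=np.array([(u-im["cx"])/im["fx"],(v-im["cy"])/im["fy"]]); s=d.copy()
    for _ in range(20): s=d/(1+im["k1"]*(s@s))
    R=np.array(im["rotation"]); return R@np.array([s[0],s[1],1.])
def atz(im,u,v,z):
    r=ray(im,u,v); o=np.array(im["xyz"]); return o+r*(z-o[2])/r[2]
E
python3 - <<'E'
from h import *
o=env.get_obs(); print({k:np.round(v,3) for k,v in o.items()}, env.tip_extent)
for c in("top","side"):
    im=env.get_image(c); cv2.imwrite(f"pics/{c}0.png",im["pixels"]); print(c,{k:np.round(v,3).tolist() for k,v in im.items() if k!="pixels"})
    for n in("rod_head","rod_top","port","stem_head","stem_top","gauge","manifold","holder","short_pin","heatsink","fan"):
        for d in env.spot_point(c,n)[:3]:
            p=np.array(d["position"]); print(n,round(d["score"],2),p.round(3),proj(im,p).round())
E
```

```text
pics
{'clock': np.float64(0.0), 'joint_pos': array([ 1.376,  0.502, -0.427,  1.551,  0.221,  1.138, -0.21 ]), 'dq': array([-0.001, -0.001, -0.   ,  0.   , -0.001, -0.001, -0.001]), 'joint_efforts': array([ 1.0000e-03, -5.6659e+01, -5.8160e+00, -2.7911e+01, -6.9000e-02,
        3.1000e-02,  0.0000e+00]), 'eef_pos': array([ 0.287, -0.582,  0.243]), 'ee_rot': array([-0.001,  0.974,  0.227, -0.   ]), 'wrist_force': array([ 0.285,  0.174, -0.558]), 'torque': array([ 0.041,  0.06 , -0.021]), 'width': np.float64(1.003)} 0.017
top {'fx': 526.79, 'fy': 526.79, 'cx': 276.342, 'cy': 213.012, 'k1': -0.122, 'xyz': [0.516, -0.015, 1.471], 'rotation': [0.021, -0.699, 0.715, -0.022]}Traceback (most recent call last):
  File "<stdin>", line 7, in <module>
  File "h.py", line 5, in proj
    c=R.T@(np.array(p)-np.array(im["xyz"])); s=c[:2]/c[2]; s=s*(1+im["k1"]*(s@s))
      ^^^
AttributeError: 'NoneType' object has no attribute 'T'
```

```bash
python3 - <<'E'
s=open('h.py').read()
s=s.replace('R=np.array(im["rotation"]); R=R if R.shape==(3,3) else None','R=rot(im)').replace('R=np.array(im["rotation"]); return','R=rot(im); return')
s=s.replace('def proj','from scipy.spatial.transform import Rotation\ndef rot(im): return Rotation.from_quat(im["rotation"],scalar_first=True).as_matrix()\ndef proj',1)
open('h.py','w').write(s)
E
python3 - <<'E'
from h import *
for c in("top","side"):
    im=env.get_image(c); cv2.imwrite(f"pics/{c}0.png",im["pixels"]); print(c,im["xyz"],im["rotation"])
    for n in("rod_head","rod_top","port","stem_head","stem_top","gauge","manifold","holder","short_pin","heatsink","fan"):
        for d in env.spot_point(c,n)[:3]:
            p=np.array(d["position"]); print(n,round(d["score"],2),p.round(3),proj(im,p).round())
E
```

```text
top [ 0.51644334 -0.01464914  1.47104365] [ 0.02104763 -0.69867677  0.71479905 -0.02168162]
rod_head 0.69 [0.57  0.3   0.136] [153. 226.]
rod_head 0.62 [0.622 0.004 0.   ] [269. 207.]
rod_head 0.57 [0.49  0.27  0.123] [165. 257.]
rod_top 0.56 [0.491 0.268 0.13 ] [166. 257.]
rod_top 0.48 [0.566 0.302 0.154] [150. 228.]
port 0.79 [ 0.624 -0.042  0.074] [286. 204.]
stem_head 0.66 [ 0.472 -0.28   0.103] [379. 260.]
stem_head 0.64 [ 0.471 -0.399  0.069] [420. 258.]
stem_head 0.54 [ 0.585 -0.279  0.075] [375. 217.]
stem_top 0.63 [ 0.472 -0.282  0.114] [380. 259.]
stem_top 0.57 [ 0.474 -0.4    0.081] [422. 257.]
stem_top 0.48 [ 0.59  -0.28   0.079] [375. 215.]
gauge 0.68 [ 0.469 -0.281 -0.005] [372. 260.]
gauge 0.54 [ 0.468 -0.4   -0.004] [413. 259.]
gauge 0.52 [ 0.588 -0.281  0.002] [371. 217.]
manifold 0.65 [0.624 0.005 0.002] [268. 207.]
holder 0.64 [0.488 0.308 0.001] [161. 257.]
holder 0.36 [ 0.626  0.002 -0.004] [269. 206.]
short_pin 0.56 [0.491 0.341 0.008] [149. 257.]
heatsink 0.23 [ 0.625 -0.047  0.064] [287. 204.]
fan 0.61 [ 0.728  0.252 -0.001] [180. 172.]
fan 0.23 [ 0.626 -0.045
[... 386 characters left out ...]

stem_head 0.48 [ 0.468 -0.282  0.103] [357. 171.]
stem_head 0.48 [ 0.588 -0.282  0.065] [322. 167.]
stem_top 0.62 [ 0.469 -0.394  0.08 ] [370. 158.]
stem_top 0.58 [ 0.476 -0.28   0.119] [355. 166.]
gauge 0.85 [ 0.47  -0.284 -0.002] [352. 195.]
gauge 0.68 [ 0.585 -0.284 -0.002] [321. 182.]
gauge 0.6 [ 0.472 -0.398 -0.002] [366. 176.]
manifold 0.77 [0.624 0.    0.006] [264. 228.]
holder 0.72 [ 0.488  0.303 -0.   ] [241. 327.]
holder 0.55 [0.493 0.34  0.009] [230. 336.]
short_pin 0.64 [0.491 0.341 0.01 ] [230. 337.]
short_pin 0.47 [0.624 0.    0.004] [264. 228.]
heatsink 0.74 [ 0.743 -0.074 -0.001] [246. 200.]
fan 0.59 [0.73  0.253 0.001] [180. 270.]
fan 0.22 [ 0.623 -0.049  0.058] [274. 206.]
```

View pics/top0.png

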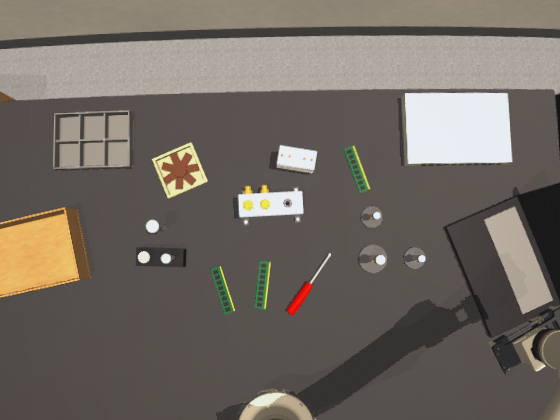

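View pics/side0.png

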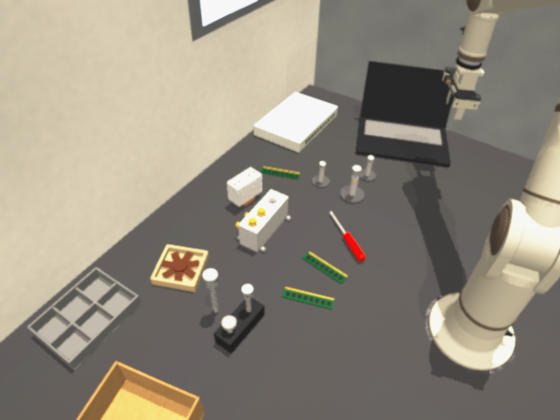

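Look-alikes in top0: for the rod, the holder rod (166,257), the free-standing tall rod (152,227) and the pin (144,257). For the gauge, (372,259) is the largest, with smaller ones at (372,217) and (415,258). By the description I choose the holder rod and the gauge at (372,259); one crop checks both.

```bash
python3 - <<'E'
import cv2,numpy as np
t=cv2.imread('pics/top0.png'); s=cv2.imread('pics/side0.png')
r=lambda a:cv2.resize(a,(390,290),interpolation=cv2.INTER_CUBIC)
cv2.imwrite('pics/c0.png',np.vstack([np.hstack([r(s[255:345,190:310]),r(s[145:235,290:410])]),np.hstack([r(t[205:280,110:210]),r(t[165:240,230:330])])]))
E
```

```text
(no output)
```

View pics/c0.png

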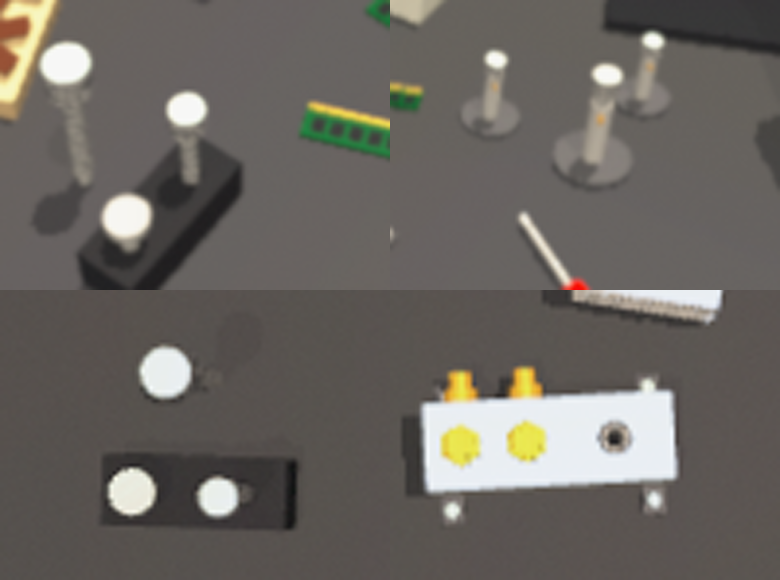

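Request:
carry_out --moves '[[0.06,[0.02,0.05,0.02],-8.5],[0.06,[0.02,0.05,0.02],-8.5],[0.06,[0.02,0.05,0.02],-8.5],[0.06,[0.02,0.05,0],0],[0.06,[0.02,0.05,0],0],[0.06,[0.02,0.05,0],0],[0.06,[0.02,0.05,0],0],[0.06,[0.02,0.05,0],0],[0.06,[0.02,0.05,0],0],[0.06,[0.02,0.05,0],0]]'

```text
clock: 2.3
eef_pos: [0.47, -0.1257, 0.2964]
ee_rot: [0.001, 1.0, 0.006, 0.0]
wrist_force: [1.1, 0.2, 0.3]
width: 0.653
```

The crops show the wanted rod as the smaller head, standing in the holder with ringed shank (top0 166,257). The bigger twin stands free at (152,227), and the widest-footed gauge is at (372,259). Next come subpixel centres at known heights.

```bash
cat >> h.py <<'E'
def blob(im,uv,h=7,dark=False):
    u,v=np.round(uv).astype(int); g=cv2.cvtColor(im["pixels"],cv2.COLOR_BGR2GRAY).astype(float)[v-h:v+h+1,u-h:u+h+1]
    if dark: g=255-g
    m=(g>(g.min()+g.max())/2).astype(np.uint8); n,l=cv2.connectedComponents(m)
    yy,xx=np.mgrid[-h:h+1,-h:h+1]; ks=[(np.hypot(xx[l==k].mean(),yy[l==k].mean()),k) for k in range(1,n) if (l==k).sum()>4]
    k=min(ks)[1]; w=np.where(cv2.dilate((l==k).astype(np.uint8),np.ones((3,3)))>0,g-g.min(),0)
    return np.array([u+(w*xx).sum()/w.sum(),v+(w*yy).sum()/w.sum()]),int((l==k).sum())
E
python3 - <<'E'
from h import *
for c in ("top","side"):
    im=env.get_image(c); cv2.imwrite(f"pics/{c}1.png",im["pixels"])
    for n,p,d,h in (("rodtop",(.491,.271,.130),0,8),("port",(.624,-.047,.08),1,5),("stemtop",(.472,-.281,.117),0,7),("cap1",(.624,.013,.094),0,7),("cap2",(.624,.058,.094),0,7)):
        b,a=blob(im,proj(im,p),h,d); print(c,n,proj(im,p).round(1),b.round(2),a,atz(im,*b,p[2]).round(4))
E
```

```text
top rodtop [164.6 257.2] [165.52 258.12] 80 [0.4887 0.2687 0.13  ]
top port [287.5 203.9] [287.19 202.98] 20 [ 0.6266 -0.0462  0.08  ]
top stemtop [380.  259.6] [378.19 260.06] 163 [ 0.471  -0.2763  0.117 ]
top cap1 [264.8 204. ] [265.16 203.99] 207 [0.6241 0.0119 0.094 ]
top cap2 [247.6 204.4] [248.15 203.72] 201 [0.6258 0.0565 0.094 ]
side rodtop [245.4 287.5] [246.94 288.54] 102 [0.4863 0.2714 0.13  ]
side port [272.9 200.6] [272.19 200.96] 13 [ 0.6249 -0.0446  0.08  ]
side stemtop [356.2 167.1] [356.5  167.89] 50 [ 0.4696 -0.278   0.117 ]
side cap1 [261.2 209.3] [261.33 209.  ] 215 [0.6244 0.012  0.094 ]
side cap2 [252.  218.9] [251.99 218.85] 197 [0.6241 0.0579 0.094 ]
```

Request:
carry_out --moves '[[0.06,[0.003,0.048,-0.01],0],[0.06,[0.003,0.048,-0.01],0],[0.06,[0.003,0.048,-0.01],0],[0.06,[0.003,0.048,-0.01],0],[0.06,[0.002,0.048,-0.01],0],[0.06,[0.002,0.048,-0.01],0],[0.06,[0.002,0.048,-0.01],0],[0.06,[0,0.048,-0.01],0],[0.06,[0,0.012,-0.025],0],[0.06,[0,0,0],0],[0.06,[0,0,0],0]]'

```text
clock: 3.5
eef_pos: [0.4873, 0.2675, 0.1905]
ee_rot: [0.001, 1.0, 0.006, -0.001]
wrist_force: [-0.4, 0.0, 1.6]
width: 0.652
```

```bash
python3 - <<'E'
from h import *
print(env.get_obs()["eef_pos"].round(4),env.get_obs()["ee_rot"].round(3))
im=env.get_image("side"); print(proj(im,env.get_obs()["eef_pos"])); cv2.imwrite("pics/s2.png",cv2.resize(im["pixels"][200:340,150:330],(720,560)))
E
```

```text
[0.4873 0.2675 0.1905] [ 0.001  1.     0.006 -0.001]
[246.36891361 270.58862519]
```

View pics/s2.png

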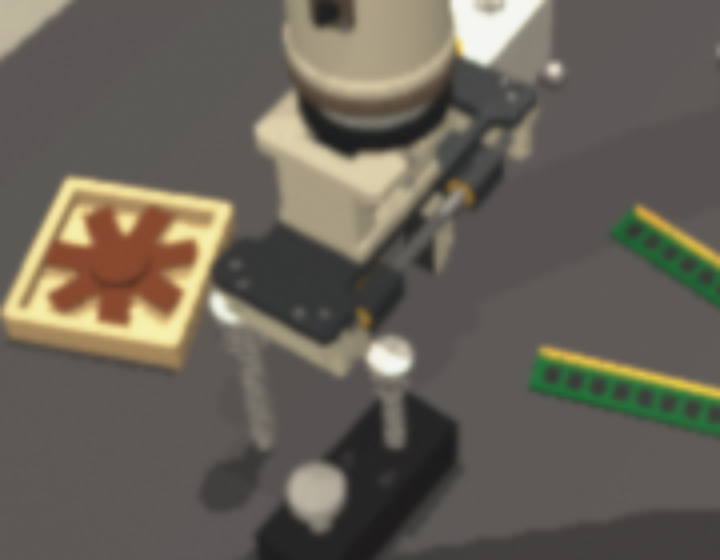

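The hand hangs over the holder rod (crop 390,352); the big rod at (230,305) stays clear of the body. Descending and gripping.

Request:
carry_out --moves '[[0.06,[0.001,0.002,-0.025],0],[0.06,[0,0,-0.025],0],[0.06,[0,0,-0.0225],0],[0.06,[0,0,0],0],[0.015,[0,0,0],0],[0.015,[0,0,0],0],[0.015,[0,0,0],0],[0.015,[0,0,0],0],[0.015,[0,0,0],0],[0.015,[0,0,0],0]]'

```text
clock: 4.55
eef_pos: [0.4889, 0.2708, 0.1191]
ee_rot: [-0.0, 1.0, 0.006, 0.001]
wrist_force: [-0.4, 0.4, 3.6]
width: 0.274
```

Request:
carry_out --moves '[[0.015,[0,0,0.01],0],[0.015,[0,0,0.025],0],[0.015,[0,0,0.03],0],[0.015,[0,0,0.03],0],[0.015,[0.01,-0.03,0.012],0],[0.015,[0.018,-0.04,0],0],[0.015,[0.018,-0.04,0],0],[0.015,[0.018,-0.04,0],0],[0.015,[0.018,-0.04,0],0],[0.015,[0.018,-0.04,0],0],[0.015,[0.018,-0.04,0],0],[0.015,[0.018,-0.04,0],0],[0.015,[0,-0.007,0],0],[0.015,[0,0,0],0],[0.015,[0,0,0],0]]'

```text
clock: 6.05
eef_pos: [0.6239, -0.0448, 0.2255]
ee_rot: [-0.001, 1.0, 0.007, -0.0]
wrist_force: [0.1, 0.8, -1.3]
width: 0.278
```

```bash
python3 - <<'E'
from h import *
o=env.get_obs(); print(o["eef_pos"].round(4),o["wrist_force"].round(1),o["width"].round(3))
out=[]
for c in ("top","side"):
    im=env.get_image(c)
    print(c,"port",proj(im,(.625,-.046,.08)).round(1),"tcp",proj(im,o["eef_pos"]).round(1))
    for n in ("port","rod_end","rod_tip","rod_head"):
        for d in env.spot_point(c,n)[:2]: print(n,round(d["score"],2),np.round(d["position"],4),proj(im,d["position"]).round(1))
    u,v=proj(im,(.625,-.046,.12)).astype(int)
    out.append(cv2.resize(im["pixels"][v-35:v+35,u-25:u+25],(400,560),interpolation=cv2.INTER_CUBIC)); print("crop origin",u-25,v-35)
cv2.imwrite("pics/p3.png",np.hstack(out))
E
```

```text
Traceback (most recent call last):
AttributeError: 'float' object has no attribute 'round'
```

```bash
python3 - <<'E'
from h import *
o=env.get_obs(); print(np.round(o["eef_pos"],4),np.round(o["wrist_force"],1),o["width"])
out=[]
for c in ("top","side"):
    im=env.get_image(c)
    print(c,"port",proj(im,(.625,-.046,.08)).round(1),"tcp",proj(im,o["eef_pos"]).round(1))
    for n in ("port","rod_end","rod_tip","rod_head"):
        for d in env.spot_point(c,n)[:2]: print(n,round(d["score"],2),np.round(d["position"],4),proj(im,d["position"]).round(1))
    u,v=proj(im,(.625,-.046,.12)).astype(int)
    out.append(cv2.resize(im["pixels"][v-35:v+35,u-25:u+25],(400,560),interpolation=cv2.INTER_CUBIC)); print("crop origin",u-25,v-35)
cv2.imwrite("pics/p3.png",np.hstack(out))
E
```

```text
[ 0.6239 -0.0448  0.2255] [ 0.1  0.8 -1.3] 0.27782934966824835
top port [287.1 203.6] tcp [287.9 199.2]
rod_end 0.73 [ 0.5667  0.2956 -0.0027] [165.6 229.3]
rod_end 0.69 [0.4903 0.3057 0.0015] [162.  256.6]
rod_head 0.63 [0.5702 0.299  0.1359] [152.9 226.4]
crop origin 262 167
side port [272.4 200.7] tcp [272.9 161.8]
rod_end 0.85 [5.741e-01 3.012e-01 2.000e-04] [213.8 310.2]
rod_end 0.58 [ 0.6191 -0.0441  0.1178] [273.9 192.2]
rod_head 0.62 [ 0.6258 -0.047   0.2269] [272.8 160.7]
rod_head 0.58 [0.5696 0.3026 0.1382] [209.2 279.2]
crop origin 247 155
```

View pics/p3.png

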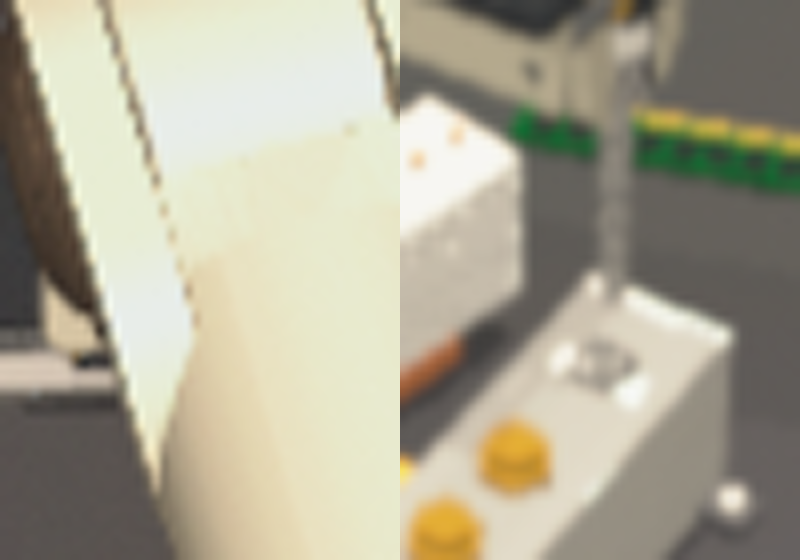

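Request:
carry_out --moves '[[0.015,[0,0,-0.015],0],[0.015,[0,0,-0.013],0],[0.015,[0,0,0],0],[0.015,[0,0,0],0]]'

```text
clock: 6.95
eef_pos: [0.6239, -0.0465, 0.1963]
ee_rot: [-0.0, 1.0, 0.006, -0.001]
wrist_force: [0.8, 0.8, -1.0]
width: 0.275
```

```bash
python3 - <<'E'
from h import *
o=env.get_obs(); e=np.array(o["eef_pos"]);print(e.round(4),np.round(o["wrist_force"],1))
im=env.get_image("side"); cv2.imwrite("pics/side4.png",im["pixels"])
end=e-[0,0,.109]; print("end pred",end.round(4),proj(im,end).round(2),"port",proj(im,(.6255,-.0455,.08)).round(2))
im0=cv2.imread("pics/side0.png")
f=lambda a:cv2.resize(a[180:215,260:285],(400,560),interpolation=cv2.INTER_CUBIC)
A,B=f(im["pixels"]),f(im0)
q=lambda p:tuple(np.round((proj(im,p)-[260,180]+.5)*16).astype(int).tolist())
for z in (0,.02,.04): cv2.circle(A,q(end+[0,0,z]),3,(0,0,255),-1)
cv2.circle(B,q((.6255,-.0455,.08)),3,(0,0,255),-1)
cv2.imwrite("pics/p4.png",np.hstack([A,B]))
print("dpx/dx",proj(im,end+[.001,0,0])-proj(im,end),"dy",proj(im,end+[0,.001,0])-proj(im,end))
E
```

```text
[ 0.6239 -0.0465  0.1963] [ 0.8  0.8 -1. ]
end pred [ 0.6239 -0.0465  0.0873] [272.88 198.9 ] port [272.2 200.7]
dpx/dx [-0.28784699 -0.13124176] dy [-0.18879025  0.19696005]
```

View pics/p4.png

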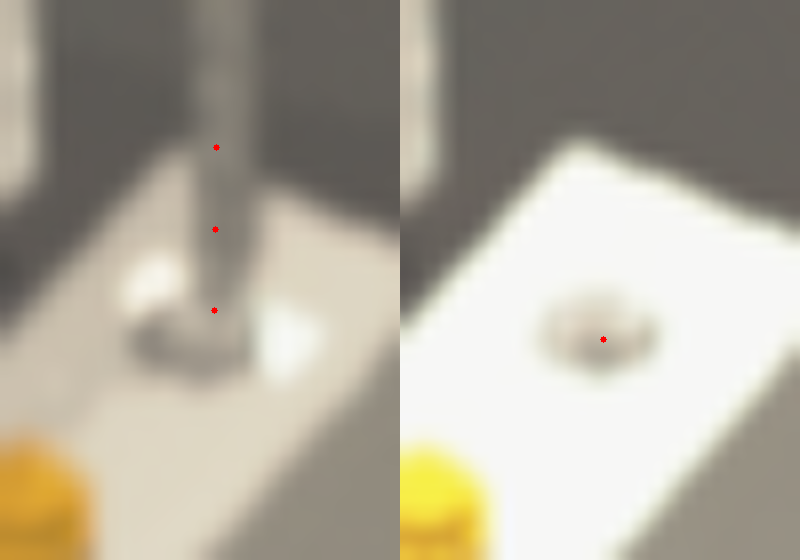

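The picture shows the rod's axis near crop column 222 and the port ring centred near (200,335). The rod therefore needs about +3 mm in x and +1 mm in y. Shift, then enter in small steps.

Request:
carry_out --moves '[[0.015,[0.003,0.001,0],0],[0.015,[0,0,0],0],[0.015,[0,0,-0.003],0],[0.015,[0,0,-0.003],0],[0.015,[0,0,-0.002],0],[0.015,[0,0,-0.002],0],[0.015,[0,0,0],0]]'

```text
clock: 7.7
eef_pos: [0.6272, -0.0456, 0.187]
ee_rot: [-0.0, 1.0, 0.006, -0.0]
wrist_force: [-0.0, -0.0, -1.7]
width: 0.277
```

Request:
carry_out --moves '[[0.015,[0,0,-0.002],0],[0.015,[0,0,-0.002],0],[0.015,[0,0,-0.001],0],[0.015,[0,0,0],0]]'

```text
clock: 8.1
eef_pos: [0.6274, -0.0455, 0.1822]
ee_rot: [-0.0, 1.0, 0.006, -0.0]
wrist_force: [-0.4, -0.2, -0.4]
width: 0.275
```

Request:
carry_out --moves '[[0.015,[0,0,-0.002],0],[0.015,[0,0,-0.002],0],[0.015,[0,0,-0.002],0],[0.015,[0,0,0],0]]'

```text
clock: 8.5
eef_pos: [0.6273, -0.0455, 0.176]
ee_rot: [-0.0, 1.0, 0.006, -0.0]
wrist_force: [0.5, -0.8, -0.7]
width: 0.281
```

Request:
carry_out --moves '[[0.015,[0,0,-0.002],0],[0.015,[0,0,-0.002],0],[0.015,[0,0,-0.002],0],[0.015,[0,0,0],0]]'

```text
clock: 8.9
eef_pos: [0.6273, -0.0455, 0.1701]
ee_rot: [-0.0, 1.0, 0.006, -0.0]
wrist_force: [0.9, -0.4, -0.7]
width: 0.275
```

Request:
carry_out --moves '[[0.015,[0,0,-0.002],0],[0.015,[0,0,-0.002],0],[0.015,[0,0,-0.002],0],[0.015,[0,0,0],0]]'

```text
clock: 9.3
eef_pos: [0.6275, -0.0456, 0.1641]
ee_rot: [-0.0, 1.0, 0.006, -0.0]
wrist_force: [-0.4, -0.5, -1.7]
width: 0.275
```

Request:
carry_out --moves '[[0.015,[0,0,-0.002],0],[0.015,[0,0,-0.001],0],[0.015,[0,0,0],0]]'

```text
clock: 9.6
eef_pos: [0.6278, -0.0456, 0.1617]
ee_rot: [0.0, 1.0, 0.006, 0.0]
wrist_force: [0.5, 0.0, 0.5]
width: 0.277
```

Request:
carry_out --moves '[[0.015,[0,0,-0.001],0],[0.015,[0,0,-0.001],0],[0.015,[0,0,0],0]]'

```text
clock: 9.9
eef_pos: [0.6277, -0.0457, 0.1597]
ee_rot: [0.0, 1.0, 0.006, 0.0]
wrist_force: [0.6, -0.3, 1.4]
width: 0.28
```

Request:
carry_out --moves '[[0.015,[0,0,-0.001],0],[0.015,[0,0,-0.001],0],[0.015,[0,0,0],0]]'

```text
clock: 10.2
eef_pos: [0.6274, -0.0457, 0.1571]
ee_rot: [0.0, 1.0, 0.006, -0.0]
wrist_force: [1.3, -0.6, 0.7]
width: 0.275
```

Request:
carry_out --moves '[[0.015,[0,0,-0.001],0],[0.015,[0,0,-0.001],0],[0.015,[0,0,0],0]]'

```text
clock: 10.5
eef_pos: [0.6273, -0.0456, 0.155]
ee_rot: [0.0, 1.0, 0.006, -0.0]
wrist_force: [0.9, -0.8, -0.1]
width: 0.274
```

Request:
carry_out --moves '[[0.015,[0,0,-0.001],0],[0.015,[0,0,-0.001],0],[0.015,[0,0,-0.001],0],[0.015,[0,0,0],0]]'

```text
clock: 10.9
eef_pos: [0.6272, -0.0455, 0.1519]
ee_rot: [-0.0, 1.0, 0.006, -0.0]
wrist_force: [1.2, -0.5, -0.8]
width: 0.274
```

Request:
carry_out --moves '[[0.015,[0,0,-0.001],0],[0.015,[0,0,-0.001],0],[0.015,[0,0,-0.001],0]]'

```text
clock: 11.2
eef_pos: [0.6276, -0.0456, 0.1495]
ee_rot: [0.0, 1.0, 0.006, 0.0]
wrist_force: [-0.2, -1.1, 2.8]
width: 0.273
```

```bash
python3 - <<'E'
from h import *
im=env.get_image("side"); o=env.get_obs(); e=np.array(o["eef_pos"]); print(e.round(4),np.round(o["wrist_force"],1))
u,v=proj(im,(.627,-.046,.11)).astype(int)
cv2.imwrite("pics/p5.png",cv2.resize(im["pixels"][v-30:v+30,u-40:u+40],(720,540),interpolation=cv2.INTER_CUBIC))
E
```

```text
[ 0.6275 -0.0456  0.1493] [ 0.5 -1.   0.8]
```

View pics/p5.png

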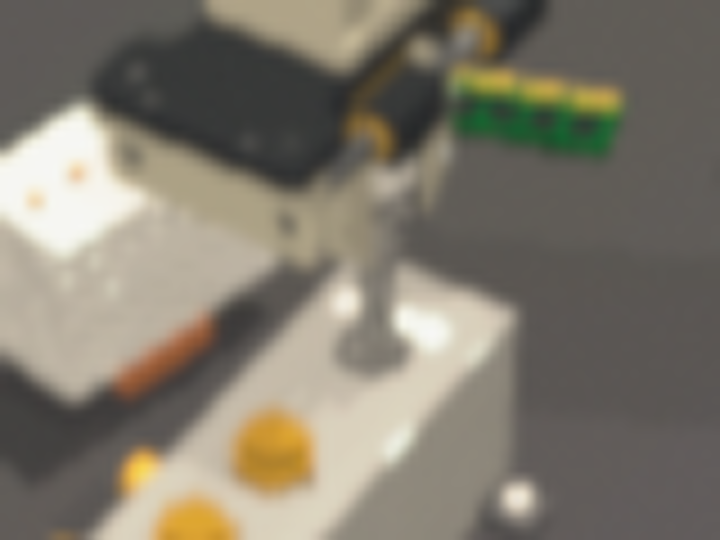

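The rod stands in the port (crop 375,345), with the hand well clear of the heat sink and caps. Drag while moving is about 4 N. I continue in short steps, reading force at the end of motion.

Request:
carry_out --moves '[[0.015,[0,0,-0.001],0],[0.015,[0,0,-0.001],0]]'

```text
clock: 11.45
eef_pos: [0.6275, -0.0456, 0.1475]
ee_rot: [0.0, 1.0, 0.006, 0.0]
wrist_force: [0.3, -1.3, 2.8]
width: 0.273
```

Request:
carry_out --moves '[[0.015,[0,0,-0.001],0],[0.015,[0,0,-0.001],0]]'

```text
clock: 11.65
eef_pos: [0.6275, -0.0455, 0.1454]
ee_rot: [-0.0, 1.0, 0.006, 0.0]
wrist_force: [0.2, -0.2, 3.4]
width: 0.275
```

Request:
carry_out --moves '[[0.015,[0,0,-0.001],0]]'

```text
clock: 11.75
eef_pos: [0.6275, -0.0455, 0.1443]
ee_rot: [-0.0, 1.0, 0.006, 0.0]
wrist_force: [1.2, -0.8, 0.8]
width: 0.274
```

Request:
carry_out --moves '[[0.015,[0,0,-0.001],0]]'

```text
clock: 11.85
eef_pos: [0.6275, -0.0455, 0.1434]
ee_rot: [-0.0, 1.0, 0.006, 0.0]
wrist_force: [-0.4, -1.0, 2.9]
width: 0.278
```

Request:
carry_out --moves '[[0.015,[0,0,-0.001],0]]'

```text
clock: 11.95
eef_pos: [0.6275, -0.0455, 0.1423]
ee_rot: [0.0, 1.0, 0.006, 0.0]
wrist_force: [0.2, -0.5, 1.7]
width: 0.275
```

Request:
carry_out --moves '[[0.015,[0,0,-0.001],0]]'

```text
clock: 12.05
eef_pos: [0.6276, -0.0455, 0.1414]
ee_rot: [-0.0, 1.0, 0.006, 0.0]
wrist_force: [1.3, -1.5, 3.8]
width: 0.277
```

Request:
carry_out --moves '[[0.015,[0,0,-0.001],0]]'

```text
clock: 12.15
eef_pos: [0.6275, -0.0455, 0.1404]
ee_rot: [-0.0, 1.0, 0.006, 0.0]
wrist_force: [0.5, -0.4, 2.0]
width: 0.276
```

Request:
carry_out --moves '[[0.015,[0,0,-0.001],0]]'

```text
clock: 12.25
eef_pos: [0.6275, -0.0455, 0.1394]
ee_rot: [-0.0, 1.0, 0.006, 0.0]
wrist_force: [0.7, -0.8, 3.2]
width: 0.272
```

Request:
carry_out --moves '[[0.015,[0,0,-0.001],0]]'

```text
clock: 12.35
eef_pos: [0.6275, -0.0456, 0.1383]
ee_rot: [0.0, 1.0, 0.006, -0.0]
wrist_force: [0.2, -1.6, 3.4]
width: 0.272
```

Request:
carry_out --moves '[[0.015,[0,0,-0.001],0]]'

```text
clock: 12.45
eef_pos: [0.6276, -0.0455, 0.1374]
ee_rot: [-0.0, 1.0, 0.006, 0.0]
wrist_force: [0.3, -0.3, 1.4]
width: 0.273
```

Request:
carry_out --moves '[[0.015,[0,0,-0.001],0]]'

```text
clock: 12.55
eef_pos: [0.6275, -0.0455, 0.1363]
ee_rot: [0.0, 1.0, 0.006, -0.0]
wrist_force: [0.6, -0.3, 1.5]
width: 0.274
```

Request:
carry_out --moves '[[0.015,[0,0,-0.001],0]]'

```text
clock: 12.65
eef_pos: [0.6276, -0.0455, 0.1354]
ee_rot: [0.0, 1.0, 0.006, 0.0]
wrist_force: [0.1, -0.8, 1.0]
width: 0.275
```

Request:
carry_out --moves '[[0.015,[0,0,-0.001],0]]'

```text
clock: 12.75
eef_pos: [0.6275, -0.0455, 0.1343]
ee_rot: [0.0, 1.0, 0.006, -0.0]
wrist_force: [0.6, -0.4, 4.0]
width: 0.275
```

Request:
carry_out --moves '[[0.015,[0,0,-0.001],0]]'

```text
clock: 12.85
eef_pos: [0.6275, -0.0455, 0.1334]
ee_rot: [0.0, 1.0, 0.006, 0.0]
wrist_force: [-0.7, -0.9, 1.5]
width: 0.276
```

Request:
carry_out --moves '[[0.015,[0,0,-0.001],0]]'

```text
clock: 12.95
eef_pos: [0.6276, -0.0455, 0.1324]
ee_rot: [-0.0, 1.0, 0.006, 0.0]
wrist_force: [0.1, -0.8, 1.8]
width: 0.277
```

Request:
carry_out --moves '[[0.015,[0,0,-0.001],0]]'

```text
clock: 13.05
eef_pos: [0.6275, -0.0456, 0.1314]
ee_rot: [0.0, 1.0, 0.006, 0.0]
wrist_force: [0.1, -1.6, 2.8]
width: 0.276
```

Request:
carry_out --moves '[[0.015,[0,0,-0.001],0]]'

```text
clock: 13.15
eef_pos: [0.6276, -0.0455, 0.1304]
ee_rot: [0.0, 1.0, 0.006, 0.0]
wrist_force: [0.1, -0.8, 3.7]
width: 0.275
```

Request:
carry_out --moves '[[0.015,[0,0,-0.001],0]]'

```text
clock: 13.25
eef_pos: [0.6276, -0.0455, 0.1295]
ee_rot: [0.0, 1.0, 0.006, 0.0]
wrist_force: [0.0, -0.0, 6.0]
width: 0.274
```

Request:
carry_out --moves '[[0.015,[0,0,-0.001],0]]'

```text
clock: 13.35
eef_pos: [0.6281, -0.0455, 0.1292]
ee_rot: [0.0, 1.0, 0.006, 0.001]
wrist_force: [-0.5, -1.4, 11.0]
width: 0.278
```

Request:
carry_out --moves '[[0.015,[0,0,0],0],[0.015,[0,0,0],0]]'

```text
clock: 13.55
eef_pos: [0.6281, -0.0455, 0.1293]
ee_rot: [0.0, 1.0, 0.006, 0.001]
wrist_force: [0.1, -0.9, 7.0]
width: 0.275
```

Request:
carry_out --moves '[[0.015,[0,0,-0.0005],0],[0.015,[0,0,0],0]]'

```text
clock: 13.75
eef_pos: [0.6283, -0.0455, 0.1292]
ee_rot: [0.0, 1.0, 0.006, 0.001]
wrist_force: [-0.4, -1.8, 9.2]
width: 0.275
```

The bottom is reached. TCP z holds at 129.2 mm while force rises to about 9–11 N, so the depth is about 60 mm. Next I release, rise, close the fingers, and touch the rod's top as a height reference.

Request:
carry_out --moves '[[0.06,[0,0,0],0],[0.06,[0,0,0],0],[0.06,[0,0,0],0],[0.06,[0,0,0.02],0],[0.06,[0,0,0.035],0],[0.0,[0,0,0],0],[0.0,[0,0,0],0],[0.0,[0,0,0],0],[0.0,[0,0,0],0],[0.0,[0,0,0],0],[0.0,[0,0,0],0],[0.0,[0,0,-0.012],0],[0.0,[0,0,-0.008],0],[0.0,[0,0,-0.003],0],[0.0,[0,0,0],0]]'

```text
clock: 15.25
eef_pos: [0.6269, -0.0455, 0.1589]
ee_rot: [-0.0, 1.0, 0.006, -0.001]
wrist_force: [-0.6, -0.5, 1.5]
width: 0.01
```

Request:
carry_out --moves '[[0.0,[0,0,-0.001],0]]'

```text
clock: 15.35
eef_pos: [0.6276, -0.0454, 0.1589]
ee_rot: [-0.0, 1.0, 0.006, 0.0]
wrist_force: [0.0, 0.1, -0.0]
width: 0.002
```

Request:
carry_out --moves '[[0.0,[0,0,-0.0007],0]]'

```text
clock: 15.45
eef_pos: [0.6277, -0.0455, 0.1584]
ee_rot: [-0.0, 1.0, 0.006, 0.0]
wrist_force: [-0.6, -1.0, 0.1]
width: 0.006
```

Request:
carry_out --moves '[[0.0,[0,0,-0.0005],0]]'

```text
clock: 15.55
eef_pos: [0.6277, -0.0455, 0.158]
ee_rot: [0.0, 1.0, 0.006, 0.0]
wrist_force: [-0.8, -0.4, 1.4]
width: 0.003
```

Request:
carry_out --moves '[[0.0,[0,0,-0.0007],0]]'

```text
clock: 15.65
eef_pos: [0.6281, -0.0455, 0.1578]
ee_rot: [0.0, 1.0, 0.006, 0.001]
wrist_force: [-0.3, -0.6, 6.2]
width: 0.006
```

Request:
carry_out --moves '[[0.0,[0,0,-0.0005],0]]'

```text
clock: 15.75
eef_pos: [0.6283, -0.0455, 0.1577]
ee_rot: [0.0, 1.0, 0.006, 0.001]
wrist_force: [-0.9, 0.5, 7.4]
width: 0.005
```

Rod top touched at TCP z 157.7 mm and rigid there, so it stayed home. On to the gauge at about (0.470, -0.280).

Request:
carry_out --moves '[[0.0,[0,0,0],0],[0.0,[0,0,0.02],0],[0.06,[0,0,0.04],0],[0.06,[-0.03,-0.045,0],0],[0.06,[-0.03,-0.045,0],0],[0.06,[-0.03,-0.045,0],0],[0.06,[-0.03,-0.045,0],0],[0.06,[-0.03,-0.045,0],0],[0.06,[-0.007,-0.008,-0.01],0],[0.06,[0,0,0],0],[0.06,[0,0,0],0]]'

```text
clock: 16.85
eef_pos: [0.4826, -0.2601, 0.2066]
ee_rot: [-0.001, 1.0, 0.007, 0.0]
wrist_force: [0.4, 1.4, 0.2]
width: 0.646
```

```bash
python3 - <<'E'
from h import *
print(env.tip_extent)
im=env.get_image("side"); o=env.get_obs(); e=np.array(o["eef_pos"]); print(e.round(4),np.round(o["wrist_force"],1))
for p in ("rod_top","stem_top","gauge"):
    for d in env.spot_point("side",p)[:4]: print(p,round(d["score"],2),np.round(d["position"],4))
out=[]
for p in ((.627,-.046,.11),(.47,-.28,.13)):
    u,v=proj(im,p).astype(int); print(u-25,v-30)
    out.append(cv2.resize(im["pixels"][v-30:v+40,u-25:u+25],(400,560),interpolation=cv2.INTER_CUBIC))
cv2.imwrite("pics/p6.png",np.hstack(out))
E
```

```text
0.017
[ 0.4833 -0.2594  0.2069] [ 0.7 -0.1  0.3]
rod_top 0.57 [ 0.6264 -0.0451  0.1393]
rod_top 0.57 [0.5712 0.2991 0.1582]
stem_top 0.57 [ 0.4728 -0.2812  0.119 ]
stem_top 0.47 [ 0.4737 -0.3981  0.079 ]
stem_top 0.36 [ 0.5875 -0.2795  0.0799]
gauge 0.67 [ 0.4712 -0.398  -0.0005]
gauge 0.63 [ 0.4666 -0.2827 -0.0028]
gauge 0.57 [ 0.584  -0.2856 -0.0009]
gauge 0.21 [ 0.6277 -0.0489  0.0565]
246 162
332 134
```

View pics/p6.png

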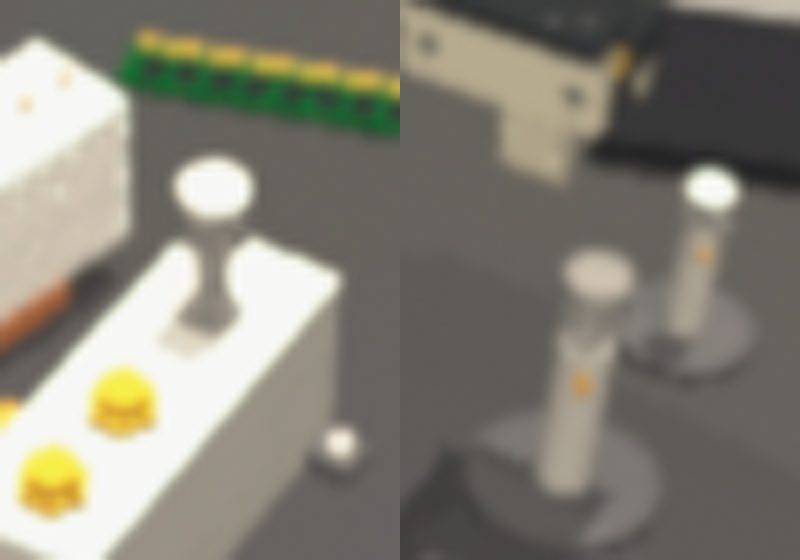

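The rod stands in the port with its head at crop (213,188). The gauge's head is at (600,272), free below the hand. Descend to grip it.

Request:
carry_out --moves '[[0.06,[-0.0112,-0.0205,0],0],[0.06,[0,0,-0.03],0],[0.06,[0,0,-0.03],0],[0.06,[0,0,-0.025],0],[0.06,[0,0,-0.014],0],[0.06,[0,0,0],0],[0.015,[0,0,0],0],[0.015,[0,0,0],0],[0.015,[0,0,0],0],[0.015,[0,0,0],0],[0.015,[0,0,0],0]]'

```text
clock: 18.15
eef_pos: [0.471, -0.2808, 0.1081]
ee_rot: [-0.001, 1.0, 0.006, 0.0]
wrist_force: [-1.2, -3.3, 2.4]
width: 0.27
```

Request:
carry_out --moves '[[0.015,[0,0,0.004],0],[0.015,[0,0,0.006],0],[0.015,[0,0,0.006],0],[0.015,[0,0,0.006],0],[0.015,[0,0,0.006],0],[0.015,[0,0,0],0],[0.015,[0,0,0],0]]'

```text
clock: 18.85
eef_pos: [0.471, -0.281, 0.1368]
ee_rot: [-0.0, 1.0, 0.007, 0.0]
wrist_force: [0.1, 6.3, 0.9]
width: 0.276
```

Request:
carry_out --moves '[[0.06,[0,0,0],0],[0.06,[0,0,0],0],[0.06,[0,0,0],0],[0.06,[0,0,0.02],0],[0.06,[0,0,0.025],0],[0.0,[0,0,0],0],[0.0,[0,0,0],0],[0.0,[0,0,0],0],[0.0,[0,0,0],0],[0.0,[0,0,0],0],[0.0,[0,0,0],0],[0.0,[0,0,-0.006],0],[0.0,[0,0,-0.006],0],[0.0,[0,0,0],0]]'

```text
clock: 20.25
eef_pos: [0.4698, -0.2816, 0.1673]
ee_rot: [-0.001, 1.0, 0.006, -0.001]
wrist_force: [-0.5, 0.5, -0.5]
width: 0.006
```

Request:
carry_out --moves '[[0.0,[0,0,-0.002],0]]'

```text
clock: 20.35
eef_pos: [0.4706, -0.282, 0.1663]
ee_rot: [-0.0, 1.0, 0.006, -0.0]
wrist_force: [0.2, -0.0, -0.1]
width: 0.002
```

Request:
carry_out --moves '[[0.0,[0,0,-0.002],0]]'

```text
clock: 20.45
eef_pos: [0.4708, -0.2821, 0.1645]
ee_rot: [0.0, 1.0, 0.006, 0.0]
wrist_force: [-0.8, -1.0, 0.1]
width: 0.004
```

Request:
carry_out --moves '[[0.0,[0,0,-0.001],0]]'

```text
clock: 20.55
eef_pos: [0.4706, -0.282, 0.1634]
ee_rot: [-0.0, 1.0, 0.006, -0.0]
wrist_force: [-0.4, -0.4, 0.1]
width: 0.006
```

Request:
carry_out --moves '[[0.0,[0,0,-0.001],0]]'

```text
clock: 20.65
eef_pos: [0.4707, -0.2821, 0.1625]
ee_rot: [0.0, 1.0, 0.006, 0.0]
wrist_force: [-0.2, -0.0, -0.3]
width: 0.003
```

Request:
carry_out --moves '[[0.0,[0,0,-0.001],0]]'

```text
clock: 20.75
eef_pos: [0.4707, -0.2821, 0.1616]
ee_rot: [0.0, 1.0, 0.006, 0.0]
wrist_force: [-0.2, 0.3, -0.4]
width: 0.006
```

Request:
carry_out --moves '[[0.0,[0,0,-0.001],0]]'

```text
clock: 20.85
eef_pos: [0.4707, -0.2821, 0.1606]
ee_rot: [0.0, 1.0, 0.006, 0.0]
wrist_force: [-2.0, 0.9, 3.9]
width: 0.007
```

Request:
carry_out --moves '[[0.0,[0,0,-0.001],0]]'

```text
clock: 20.95
eef_pos: [0.4707, -0.2821, 0.1599]
ee_rot: [0.0, 1.0, 0.006, 0.0]
wrist_force: [-1.3, 1.4, 4.8]
width: 0.007
```

Request:
carry_out --moves '[[0.0,[0,0,-0.001],0]]'

```text
clock: 21.05
eef_pos: [0.4707, -0.2821, 0.1589]
ee_rot: [0.0, 1.0, 0.006, 0.0]
wrist_force: [-1.5, 0.6, 3.5]
width: 0.001
```

Contact came at about 160.8 mm, and the stem now moves down under about 4.5 N. The target is 157.7 mm.

Request:
carry_out --moves '[[0.0,[0,0,-0.0006],0],[0.0,[0,0,0],0]]'

```text
clock: 21.25
eef_pos: [0.4707, -0.2821, 0.1581]
ee_rot: [0.0, 1.0, 0.006, 0.0]
wrist_force: [-0.6, 0.7, 3.6]
width: 0.006
```

Request:
carry_out --moves '[[0.0,[0,0,-0.0004],0],[0.0,[0,0,0],0]]'

```text
clock: 21.45
eef_pos: [0.4707, -0.2821, 0.1576]
ee_rot: [0.0, 1.0, 0.006, 0.0]
wrist_force: [-0.2, 0.8, 3.0]
width: 0.006
```

Request:
carry_out --moves '[[0.0,[0,0,0.01],0],[0.0,[0,0,0.03],0],[0.0,[0,0,0.04],0],[0.0,[-0.03,0,0.03],0],[0.0,[-0.03,0,0.03],0],[0.0,[0,0,0],0],[0.0,[0,0,0],0]]'

```text
clock: 22.15
eef_pos: [0.4106, -0.2827, 0.2985]
ee_rot: [0.001, 1.0, 0.006, 0.001]
wrist_force: [-0.5, 0.2, -0.3]
width: 0.002
```

```bash
python3 - <<'E'
from h import *
im=env.get_image("side"); o=env.get_obs(); print(np.round(o["eef_pos"],4),np.round(o["wrist_force"],1),o["clock"])
for p in ("rod_top","stem_top"):
    for d in env.spot_point("side",p)[:2]: print(p,round(d["score"],2),np.round(d["position"],4))
out=[]
for p in ((.627,-.046,.14),(.471,-.281,.14)):
    w=proj(im,p); b,a=blob(im,w,8); print("top pred",w.round(2),"seen",b.round(2),a)
    u,v=w.astype(int); out.append(cv2.resize(im["pixels"][v-20:v+50,u-25:u+25],(400,560),interpolation=cv2.INTER_CUBIC))
cv2.imwrite("pics/p7.png",np.hstack(out))
E
```

```text
[ 0.4108 -0.2821  0.2975] [-0.2  0.  -0.6] 22.2
rod_top 0.96 [0.5702 0.2983 0.1565]
rod_top 0.55 [ 0.6281 -0.043   0.1398]
stem_top 0.63 [ 0.5872 -0.2779  0.0829]
stem_top 0.56 [ 0.626  -0.0442  0.1391]
top pred [271.98 185.01] seen [272.28 185.17] 57
top pred [357.57 161.33] seen [357.66 161.43] 61
```

View pics/p7.png

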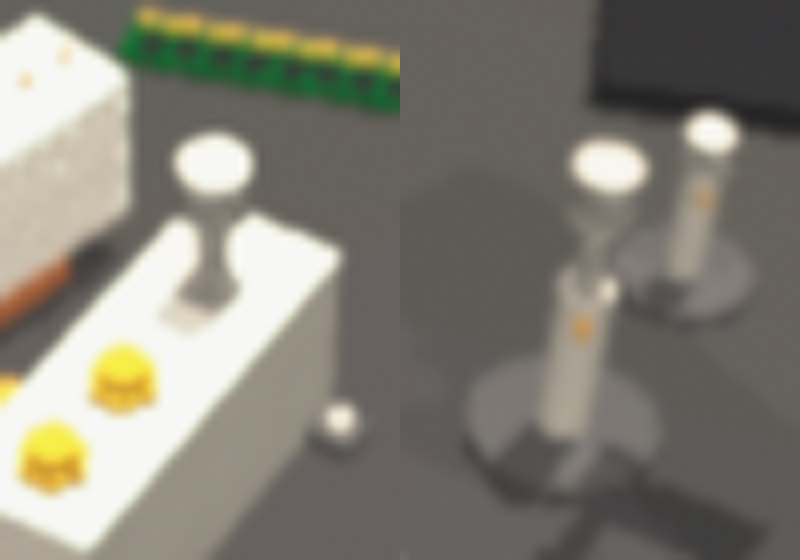

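The rod stands in the port (head at 213,162) and the stem is raised (608,165). Both tops match their projected z = 0.140 within 0.3 px, and the robot touches nothing.

```bash
python3 -c "
from cell import env
print(env.job_done())"
```

```text
the job is handed in; nothing more can be done
None
```

The job is done and handed in at about 22 s of the 61 s. The depth rod stands home in the port, and the gauge stem is level with its top.

- **Rod:** I took the smaller rod from the holder and slid it through the detent and drag to the bottom, about 60 mm deep. There the tool stopped moving while the force climbed from about 3 to 11 N on the wrist, then settled at 7–9 N. After release, the closed fingertips touched the rod's top and found it rigid at tool height 157.7 mm, so it had not sprung back. Exposed length is about 60 mm.
- **Gauge:** I pulled the stem of the largest gauge about 3 mm too high, then pressed it down with the same closed fingertips to 157.6 mm, about 0.1 mm from the rod's reading.
- **Last checks:** In the final side picture both tops lay within 0.3 px of where a height of 0.140 m projects. The wrist force was near zero, with the hand clear.
- **Checks that disagreed or were weak:**
    - In the last look the network's `stem_top` reports did not include this gauge; they pointed at a small gauge and at the rod. The level check therefore rests on the touch readings and my own pixel check.
    - The detent itself showed only faintly in the force readings, about 3 N.
    - In the picture 1 px is roughly 3 mm, so the touch readings are the finer measure.

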